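# Set the air dryer to full and start it

## Task

Set the white air dryer to full: push its orange lever from off, past the half-way catch, all the way to the far stop so that it stays there, and then press the green start key fully down and let it come back up. Only push and press with the fingers: do not grip the lever, do not press the key before the lever is at full, and leave the dryer and everything else on the worktop standing where they are.

Things in the scene. Friction and masses are not known exactly. Their poses are not given: they have to be found in the camera images.
- air_dryer: the air dryer, a white rounded box 170 mm (its x) by 260 mm (its y) by 106 mm high, about 3.3 kg, standing loose on rubber feet. Origin: centre of its underside, on the worktop. Its -x side carries the water tank seam and, like the +x side, a grille of dark slots; its z is up. Its flat top is 106 mm above the origin and carries the lever in a dark slot along y and the green start key
- lever_grip (a point): centre of the orange lever's upright paddle, 21 mm above the dryer's flat top. The paddle is 30 mm wide (dryer's x), 16 mm thick (dryer's y, the way it slides), and reaches from 5 mm to 42 mm above the dryer's top; its uppermost 6 mm is a crown 34 mm wide. With the lever off it lies at x = +25 mm, y = -55 mm in the dryer's frame; it slides along the dryer's +y to y = +5 mm at full
- fan_lever (a joint): travel of the lever in m along the dryer's +y: 0 = off (stop, one bar marked), 0.030 = half (a catch, two bars), 0.060 = full (stop, three orange bars). It takes about 5 N to push it out of off and again out of the half catch; let go between about 0.014 and 0.046 it goes to half, beyond that it snaps to full and stays. Starts at 0
- lever_rear_face: ribbed plate on the paddle's side that faces the dryer's -y: the side to push on. 30 mm wide (x), 5 mm thick (y), 30 mm high (z). Origin: its centre, 5.5 mm towards -y from lever_grip
- lever_front_face: the same plate on the side that faces the dryer's +y. Origin: its centre, 5.5 mm towards +y from lever_grip. Pressing on both plates at once counts as gripping the lever
- start_key_top (a point): centre of the top of the round green start key, 26 mm across, in a grey collar on the dryer's top at x = -45 mm, y = +80 mm in the dryer's frame; pressed straight down. It moves with the key
- start_key (a joint): how far the start key is pressed, in m: 0 = up, 0.006 = fully down (about 4 N); springs back when let go
- tape_1: flat black roll of tape, 58 mm across, 19 mm high, lying; a bystander, loose. Origin: centre of its underside
- dosing_ball: pale open dosing cup, 66 mm across, 50 mm high; a bystander, loose. Origin: centre of its underside
- bottle_1: small amber dropper bottle, 33 mm across, 102 mm high; a bystander, loose. Origin: centre of its underside
- bottle_2: small amber dropper bottle, 33 mm across, 102 mm high; a bystander, loose. Origin: centre of its underside
- sewing_tin: grey tin box, 70x114x37 mm; a bystander, loose. Origin: centre of its underside
- battery_1: red and white battery, 15x50x15 mm, lying; a bystander, loose. Origin: centre of its underside
- pegs_4: white clothes peg, 15x72x12 mm, lying; a bystander, loose. Origin: centre of its underside
- meter_display: black energy display, 54x94x80 mm; a bystander, loose. Origin: centre of its underside

How it is judged:
By the outcome, as a careful person would: the job done as asked, in the order asked, and still so for the second after the job is handed in, with the robot touching nothing.
It also fails if it takes over 40 s, if anything falls off the work surface, if the arm or the gripper's body presses on something with over 40 N, if the wrist force passes 120 N, or if a joint passes its speed limit or range.

## Robot

A 7-joint arm with a two-finger parallel gripper is mounted at the origin on a cart in front of the work surface, level with it; the furniture and walls round the work are solid. World frame = base frame: x ahead of the robot, y to its left, z up, the work surface at z = 0. Lengths are in m, angles in rad, forces in N, time in s.
With the tool pointing down it reaches from about 0.4 to 0.85 m from the base axis. Payload 10.4 kg.
Tool frame: the origin (TCP) lies midway between the tips of the shut fingers; the grasp point (between the pads) lies 19 mm behind it; z points along the fingers, y is the line along which they close (so a half turn about z gives the same grasp; the last joint's range is limited). The gripper opens to 87 mm and grips with 3 to 60 N. Pads are 19 mm wide; open, the fingers measure 117 mm over their backs; the gripper's body (75 mm by 190 mm) begins 51 mm behind the grasp point.
Start: joints at [-0.772, 0.332, -0.065, 1.46, 0.022, 1.35, -0.088], TCP at [0.458, 0.426, 0.223] pointing down, gripper open.
Joint ranges: [-2.6, 2.6], [-0.5, 2.12], [-1.47, 1.34], [0.16, 2.42], [-1.27, 4.41], [0.06, 2.06], [-2.6, 2.6]. Speed limits (rad/s): [2.22, 2.22, 2.79, 2.79, 3.14, 3.14, 3.14].

## Interface

Orientations are given as a unit quaternion [x, y, z, w].
In Python, from bench import r gives the robot as it stands.
- The arm moves only by the tool arm_command, never from a script. Its arguments are lists of equal length, an entry for each row: "xyz": the shift along the world's x, y, z in m, a list of three; "rot": the turn, a rotation vector about the world's x, y, z in rad, a list of three. In form: {"xyz": [[tx, ty, tz], ...], "rot": [[ax, ay, az], ...]}. A call has 1 to 20 rows; each row is the pose to reach, as a shift and turn from the pose commanded when the call began; what a row does not reach only later rows make up. A row lasts 1/12 s, in which the tool goes at most 41.7 mm and 7.16 degrees, less where a joint would pass 70% of its speed; a pose out of reach is approached as far as the arm can. A call with a gripper value outside its range is refused whole. "grip" is the opening, from 0 (shut) to 1 (fully open), set as the call begins (left out, the last holds). The fingers move at their own pace and stop on an object; "squeeze" is the grip in N (left out, the last holds). Time passes only in rows, so rows that repeat a pose let the fingers close. It gives the time, the measured TCP pose, the force, the opening and the grip force at its end, in the units of the state.
- r.read_state(): the state, without advancing time (a new reading comes with each control period).
- r.camera(name): name is "side" or "top" or "wrist"; returns the picture (420x560x3 uint8, red, green, blue); there is no depth.
- r.camera_model(name): a dict with "fx", "fy", "cx", "cy" (pixels), "T" (4x4, takes a point from camera to world coordinates). Camera axes: x right, y up, looking along -z (the intrinsics and any distortion apply to the point x, -y, -z); pixel columns grow to the right and rows downward; lengths in m; the calibration is good to about 2 mm. A picture is of the moment at which its call begins: read the wrist's pose just before it. camera_model takes no time and is no camera call; for the wrist camera it gives the pose at the moment of the call.
- r.close_job(): hands the job in; it is judged then, once.
Trained networks look in the newest picture that a camera, given by its name, has taken for a name from the list of things; names that differ only in an ending like _2 or _b are one class to them, and where a whole thing is asked for, a point or a joint stands for the part that bears it (a point fixed in the world has none). Each returns a list of dicts, best first, with "conf" (0 to 1); they miss things now and then, are a little off and sometimes report something else, mostly with a low value. They report only what shows in the picture. A call takes as long as a camera call.
- r.look_for(label, camera): "at" ([x, y, z] in m, in the coordinates of the camera as it stood for that picture, good to about 4 mm: the middle of the surface that is visible of it).
- r.spot_point(label, camera): "at" ([x, y, z] in m, in the coordinates of the camera as it stood for that picture, good to about 4 mm: a listed point, or the origin of a listed thing).
The state is a dict: "time": time; "joint_positions": joint angles; "joint_vel": joint speeds; "joint_torque": joint torques, N m; "ee_pos": TCP position; "eef_rot": TCP orientation; "ft_force": force on the tool from outside, world axes, zero at the start; "torque": the same for the moment, N m; "width": finger opening in m; "grip_force": force on a finger pad.
Only numpy, scipy, OpenCV 4.12 (cv2) and the standard library are available. Lean on these libraries where they do the work, as an engineer would, in place of code of your own. Each camera call takes 0.05 s, during which the arm holds its last target. There are 200 camera calls.

## Working session

There is one attempt and no reset: what is moved stays moved. The work goes in short steps, Python scripts to look and compute and a tool call to move; the robot and the scene stay as the last step left them, time stands still between calls to the robot, and variables do not carry over. Pictures are saved under pics/ and viewed, at most 10 in all, crops included, and the job is handed in when it is done.

Besides the shell and the picture viewer there is one more tool, called by a JSON object that holds its "name" and its "arguments". arm_command: Moves the arm, as the interface text tells. Its arguments: {"type":"object","properties":{"xyz":{"type":"array"},"rot":{"type":"array"},"grip":{"type":"number"},"squeeze":{"type":"number"}},"required":["xyz","rot"]}

```bash
mkdir -p pics; cat > h.py <<'E'
from bench import r
import numpy as np, cv2
def see(c,name=None):
    T=np.array(r.camera_model(c)["T"]); im=r.camera(c)
    if name: cv2.imwrite(f"pics/{name}.png",cv2.cvtColor(im,cv2.COLOR_RGB2BGR))
    return T
def w(T,p): return (T@np.r_[p,1])[:3].round(4)
def pts(c,T,labels):
    for l in labels:
        for d in r.spot_point(l,c)[:2]: print(c,l,round(d["conf"],2),w(T,d["at"]))
E
python3 - <<'E'
from h import *
for c in("top","side"):
    T=see(c,c+"0"); print(c,T.round(3).tolist())
    pts(c,T,["air_dryer","lever_grip","start_key_top","lever_rear_face","lever_front_face"])
    pts(c,T,["bottle_1","dosing_ball","meter_display","sewing_tin"])
s=r.read_state(); print(s["time"],s["ee_pos"],s["eef_rot"],s["ft_force"],s["width"])
E
```

```text
top [[0.019, 0.974, -0.226, 0.188], [-1.0, 0.02, 0.0, -0.055], [0.005, 0.226, 0.974, 1.554], [0.0, 0.0, 0.0, 1.0]]
top air_dryer 0.95 [ 0.5384  0.1271 -0.0009]
top lever_grip 0.52 [0.5455 0.0701 0.1273]
top lever_grip 0.21 [ 5.029e-01 -4.435e-01  3.000e-04]
top start_key_top 0.59 [0.5291 0.2232 0.1304]
top start_key_top 0.3 [ 5.147e-01 -3.080e-01  2.000e-04]
top lever_rear_face 0.16 [ 0.4068 -0.3589 -0.0008]
top bottle_1 0.59 [ 0.5312  0.4135 -0.0019]
top dosing_ball 0.82 [ 0.5929 -0.2437 -0.0046]
top meter_display 0.66 [ 0.4769 -0.5651  0.0047]
top meter_display 0.64 [ 0.5943 -0.2449 -0.0014]
top sewing_tin 0.66 [ 0.6021 -0.3775  0.0048]
side [[0.542, 0.576, -0.612, -0.224], [-0.84, 0.38, -0.386, -0.532], [0.01, 0.724, 0.69, 0.944], [0.0, 0.0, 0.0, 1.0]]
side air_dryer 0.92 [0.5377 0.1342 0.0018]
side lever_grip 0.57 [0.5479 0.079  0.1262]
side lever_grip 0.35 [ 0.4714 -0.5613  0.0022]
side start_key_top 0.62 [0.5285 0.2258 0.1334]
side lever_rear_face 0.43 [0.5399 0.0707 0.1253]
side bottle_1 0.61 [ 0.4984 -0.4368  0.002 ]
side bottle_1 0.53 [ 0.5393  0.408  -0.0027]
side meter_display 0.75 [ 4.724e-01 -5.624e-01  2.000e-04]
side sewing_tin 0.6 [ 0.603  -0.3808  0.0039]
1.0 [0.45771705 0.42562384 0.22257349] [3.99396424e-01 9.16778323e-01 4.59674727e-05 1.10395587e-05] [0.13424401 0.11953458 0.63542394] 0.08707176999783614
```

View pics/top0.png

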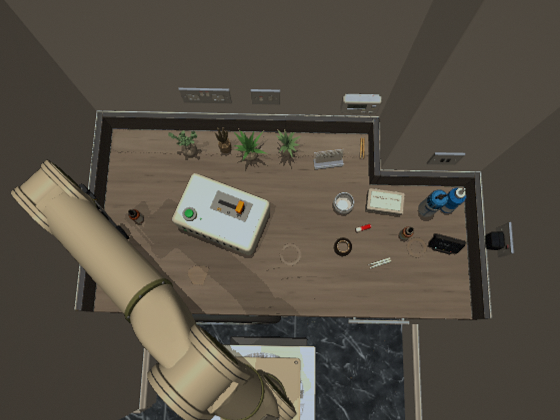

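View pics/side0.png

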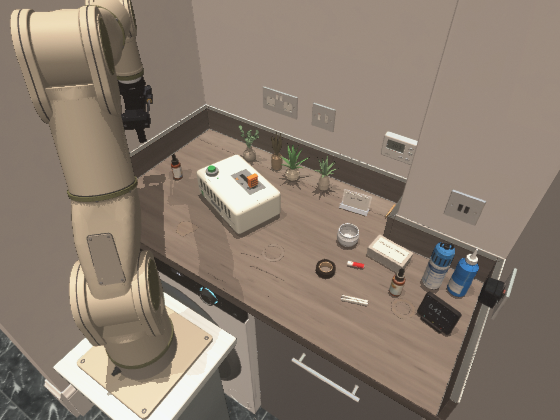

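The top view shows the dryer with its key at (190,214) and lever at (240,208), long axis yawed about -21°. That agrees with the network points. The side view shows the lever at (252,181), the area around it free, and a bottle at (177,168), behind the dryer. I'm moving behind the lever at height with the fingers shut.

{"name": "arm_command", "arguments": {"xyz": [[0.064,-0.407,0],[0.064,-0.407,0],[0.064,-0.407,0],[0.064,-0.407,0],[0.064,-0.407,0],[0.064,-0.407,0],[0.064,-0.407,0],[0.064,-0.407,0],[0.064,-0.407,0],[0.064,-0.407,0],[0.064,-0.407,0],[0.064,-0.407,0],[0.064,-0.407,0],[0.064,-0.407,0]], "rot": [[0,0,-1.117],[0,0,-1.117],[0,0,-1.117],[0,0,-1.117],[0,0,-1.117],[0,0,-1.117],[0,0,-1.117],[0,0,-1.117],[0,0,-1.117],[0,0,-1.117],[0,0,-1.117],[0,0,-1.117],[0,0,-1.117],[0,0,-1.117]], "grip": 0, "squeeze": 20}}

```text
time: 2.17
ee_pos: [0.5216, 0.0202, 0.2225]
eef_rot: [0.824, 0.567, 0.0, -0.0]
ft_force: [-0.3, 0.9, 0.4]
width: 0.0039
grip_force: 0.0
```

```bash
cat > m.py <<'E'
from h import *
import sys
n=sys.argv[1]
s=r.read_state(); print(s["time"],s["ee_pos"].round(4),s["eef_rot"].round(3),s["ft_force"].round(1),s["width"])
for c in("wrist","top","side"):
    T=see(c,c+n)
    pts(c,T,["air_dryer","lever_grip","start_key_top","lever_rear_face"])
E
python3 m.py 1
```

```text
2.1667 [0.5216 0.0202 0.2225] [ 0.824  0.567  0.    -0.   ] [-0.3  0.9  0.4] 0.003851752718882198
wrist air_dryer 0.95 [ 5.379e-01  1.357e-01 -1.000e-04]
wrist lever_grip 0.63 [0.5464 0.0754 0.1261]
top air_dryer 0.84 [ 0.537   0.1271 -0.003 ]
top start_key_top 0.67 [ 0.531   0.4124 -0.001 ]
top start_key_top 0.51 [0.5273 0.2238 0.1266]
top lever_rear_face 0.52 [ 0.4544 -0.2487 -0.0039]
side air_dryer 0.95 [5.393e-01 1.316e-01 3.000e-04]
side air_dryer 0.69 [0.5353 0.4071 0.0037]
side lever_grip 0.62 [0.5398 0.1336 0.004 ]
side lever_grip 0.55 [0.545  0.0802 0.1267]
side start_key_top 0.59 [0.5267 0.2266 0.1294]
side lever_rear_face 0.45 [0.5486 0.076  0.1247]
side lever_rear_face 0.37 [0.5409 0.0735 0.1263]
```

View pics/wrist1.png

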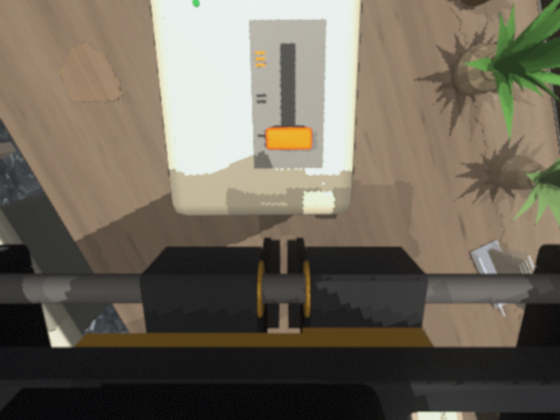

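The wrist view shows the slot running straight up from (288,128) to (288,43), the orange crown centred at (289,138), and the fingers at column ~285. The yaw fits. Next I check the offset by ray.

```bash
cat >> h.py <<'E'
def ray(c,u,v,z):
    m=r.camera_model(c);T=np.array(m["T"])
    d=T[:3,:3]@np.array([(u-m["cx"])/m["fx"],-(v-m["cy"])/m["fy"],-1]); return (T[:3,3]+d*(z-T[2,3])/d[2]).round(4)
E
python3 - <<'E'
from h import *
im=cv2.imread("pics/wrist1.png");h=cv2.cvtColor(im,cv2.COLOR_BGR2HSV)
m=cv2.inRange(h,(5,200,180),(18,255,255));m[:110]=0;m[180:]=0
v,u=np.nonzero(m);print(u.min(),u.max(),v.min(),v.max())
a=ray("wrist",(u.min()+u.max())/2,(v.min()+v.max())/2,.146);print("lever",a)
print("slot",ray("wrist",288,43,.106),ray("wrist",288,125,.106))
print({k:v for k,v in r.camera_model("wrist").items() if k!="T"})
e=[ray("wrist",u.min(),138,.148),ray("wrist",u.max(),138,.148)];print(e,np.linalg.norm(e[0]-e[1]))
E
```

```text
266 310 128 148
lever [0.5464 0.072  0.146 ]
slot [0.5722 0.1383 0.106 ] [0.5498 0.0794 0.106 ]
{'fx': 319.9607506173142, 'fy': 319.9607506173142, 'cx': 283.27688796633356, 'cy': 205.8069820178335}
[array([0.5315, 0.0779, 0.148 ]), array([0.5613, 0.0664, 0.148 ])] 0.03194197864879386
```

{"name": "arm_command", "arguments": {"xyz": [[0.009,0.012,-0.03],[0.009,0.012,-0.06],[0.009,0.012,-0.085],[0.009,0.012,-0.1],[0.009,0.012,-0.1],[0.009,0.012,-0.1]], "rot": [[0,0,0],[0,0,0],[0,0,0],[0,0,0],[0,0,0],[0,0,0]]}}

```text
time: 3.42
ee_pos: [0.5305, 0.0305, 0.1225]
eef_rot: [0.825, 0.566, -0.001, -0.0]
ft_force: [0.2, 0.5, 1.1]
width: 0.0007
grip_force: 0.0
```

```bash
python3 m.py 2
```

```text
3.4167 [0.5305 0.0305 0.1225] [ 0.825  0.566 -0.001 -0.   ] [0.2 0.5 1.1] 0.000718932000671106
wrist air_dryer 0.93 [ 0.5421  0.1342 -0.0038]
wrist lever_grip 0.62 [0.5448 0.0735 0.1283]
top air_dryer 0.95 [ 0.5361  0.1301 -0.0028]
top start_key_top 0.53 [0.526  0.221  0.1273]
top start_key_top 0.42 [ 0.4057 -0.3581  0.0013]
side air_dryer 0.68 [0.5405 0.1304 0.0029]
side lever_grip 0.53 [0.5468 0.0759 0.1268]
side start_key_top 0.6 [0.526  0.2262 0.1309]
side lever_rear_face 0.67 [ 0.4959 -0.4377  0.0031]
side lever_rear_face 0.42 [0.5438 0.0707 0.1274]
```

View pics/wrist2.png

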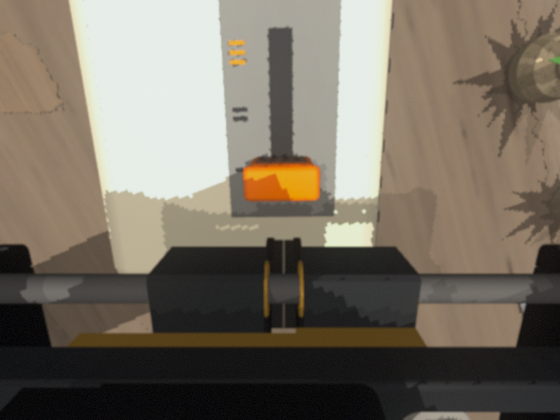

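Aligned: the crown is at column 282 and the fingers at column 284, with the fingers clear behind the lever. Pushing along the slot.

{"name": "arm_command", "arguments": {"xyz": [[0.005,0.012,0],[0.008,0.021,0],[0.011,0.028,0],[0.013,0.035,0],[0.016,0.042,0],[0.0185,0.049,0],[0.021,0.056,0],[0.024,0.063,0],[0.0255,0.067,0],[0.027,0.071,0],[0.027,0.071,0],[0.027,0.071,0]], "rot": [[0,0,0],[0,0,0],[0,0,0],[0,0,0],[0,0,0],[0,0,0],[0,0,0],[0,0,0],[0,0,0],[0,0,0],[0,0,0],[0,0,0]]}}

```text
time: 5.17
ee_pos: [0.5579, 0.1024, 0.1225]
eef_rot: [0.824, 0.566, 0.0, -0.0]
ft_force: [-0.2, -0.2, -0.2]
width: 0.0005
grip_force: 0.0
```

```bash
python3 m.py 3
```

```text
5.1667 [0.5579 0.1024 0.1225] [ 0.824  0.566  0.    -0.   ] [-0.2 -0.2 -0.2] 0.00048073136888677955
wrist air_dryer 0.93 [ 0.5392  0.1359 -0.0016]
wrist lever_grip 0.66 [0.5677 0.1304 0.1276]
wrist start_key_top 0.73 [0.527  0.2277 0.1286]
top lever_grip 0.28 [ 0.5192 -0.3099  0.0014]
top start_key_top 0.38 [0.526  0.2212 0.1259]
side air_dryer 0.69 [0.5397 0.1287 0.0046]
side lever_grip 0.44 [0.5677 0.1343 0.1269]
side start_key_top 0.56 [0.5281 0.2273 0.1296]
side lever_rear_face 0.42 [0.5634 0.1263 0.1273]
```

View pics/wrist3.png

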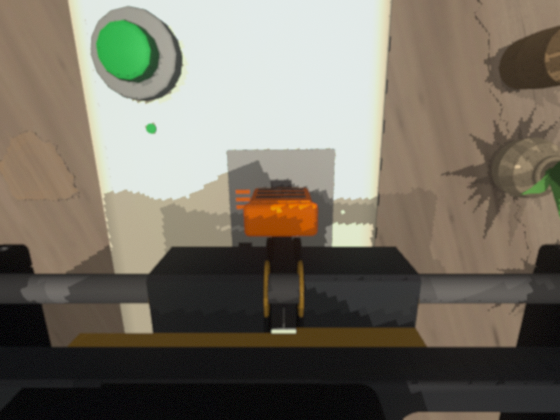

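The lever has moved 61 mm and sits next to the three bars at (242,198), with no force on the fingers, so it is at full. The key is at (125,50). I'm backing off, lifting, and moving above the key.

{"name": "arm_command", "arguments": {"xyz": [[-0.004,-0.009,0],[-0.004,-0.009,0.03],[-0.004,-0.009,0.06],[-0.004,-0.009,0.07],[-0.01,0.02,0.07],[-0.02,0.06,0.07],[-0.026,0.1,0.07],[-0.03,0.123,0.07],[-0.03,0.123,0.05],[-0.03,0.123,0.03],[-0.03,0.123,0.03],[-0.03,0.123,0.03]], "rot": [[0,0,0],[0,0,0],[0,0,0],[0,0,0],[0,0,0],[0,0,0],[0,0,0],[0,0,0],[0,0,0],[0,0,0],[0,0,0],[0,0,0]]}}

```text
time: 6.92
ee_pos: [0.5272, 0.2236, 0.152]
eef_rot: [0.825, 0.566, -0.001, 0.0]
ft_force: [0.1, 0.3, 0.5]
width: 0.0005
grip_force: 0.0
```

```bash
python3 m.py 4; python3 - <<'E'
import cv2
a=cv2.imread("pics/wrist4.png");b=cv2.imread("pics/side4.png")[120:260,150:340]
cv2.imwrite("pics/c4.png",cv2.hconcat([cv2.resize(a,(400,300)),cv2.resize(b,(400,300))]))
E
```

```text
6.9167 [0.5272 0.2236 0.152 ] [ 0.825  0.566 -0.001  0.   ] [0.1 0.3 0.5] 0.000503440736849836
wrist start_key_top 0.84 [0.5296 0.227  0.1279]
top air_dryer 0.62 [ 0.5388  0.1303 -0.0034]
top lever_grip 0.39 [0.5617 0.1255 0.1236]
top start_key_top 0.6 [ 5.390e-01  1.324e-01 -4.000e-04]
top lever_rear_face 0.55 [0.5633 0.1229 0.1253]
top lever_rear_face 0.38 [ 0.501  -0.445  -0.0006]
side air_dryer 0.89 [0.5415 0.1323 0.0031]
side lever_grip 0.42 [0.5656 0.1359 0.1248]
side start_key_top 0.43 [0.5277 0.2292 0.13  ]
side lever_rear_face 0.37 [0.5631 0.1269 0.1268]
```

View pics/c4.png

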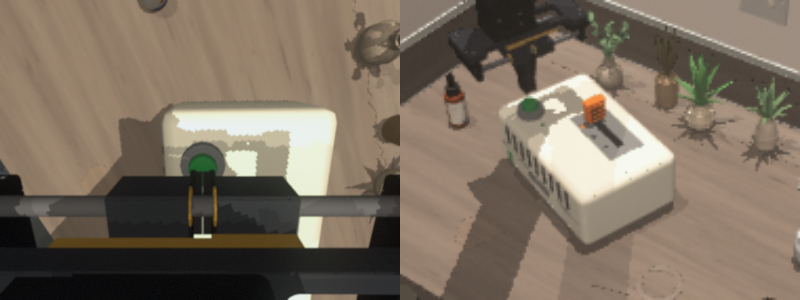

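Left: the fingers line up with the green key, both at column 203 of the crop. Right: the fingers are above the key, and the lever is at the far end of the slot. Pressing in small steps while watching the force.

{"name": "arm_command", "arguments": {"xyz": [[0.001,0.002,-0.01],[0.001,0.002,-0.02],[0.001,0.002,-0.024],[0.001,0.002,-0.026],[0.001,0.002,-0.028],[0.001,0.002,-0.028],[0.001,0.002,-0.028]], "rot": [[0,0,0],[0,0,0],[0,0,0],[0,0,0],[0,0,0],[0,0,0],[0,0,0]]}}

```text
time: 8.25
ee_pos: [0.5286, 0.2266, 0.1247]
eef_rot: [0.825, 0.566, -0.0, -0.0]
ft_force: [-2.3, -1.1, 2.8]
width: 0.0005
grip_force: 1.4
```

{"name": "arm_command", "arguments": {"xyz": [[0,0,-0.001],[0,0,-0.002],[0,0,-0.003],[0,0,-0.003]], "rot": [[0,0,0],[0,0,0],[0,0,0],[0,0,0]]}}

```text
time: 8.58
ee_pos: [0.5289, 0.2267, 0.1224]
eef_rot: [0.825, 0.566, 0.0, -0.0]
ft_force: [-4.6, -0.4, 7.4]
width: 0.0007
grip_force: 4.2
```

{"name": "arm_command", "arguments": {"xyz": [[0,0,-0.001],[0,0,-0.002],[0,0,-0.002]], "rot": [[0,0,0],[0,0,0],[0,0,0]]}}

```text
time: 8.83
ee_pos: [0.529, 0.2267, 0.122]
eef_rot: [0.825, 0.566, 0.001, -0.0]
ft_force: [-10.5, -3.1, 23.7]
width: 0.0001
grip_force: 11.6
```

```bash
python3 - <<'E'
from h import *
see("side","s5");see("wrist","w5")
a=cv2.imread("pics/w5.png")[150:300,180:380];b=cv2.imread("pics/s5.png")[140:215,180:280]
cv2.imwrite("pics/c5.png",cv2.hconcat([cv2.resize(a,(400,300)),cv2.resize(b,(400,300))]))
E
```

```text
(no output)
```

View pics/c5.png

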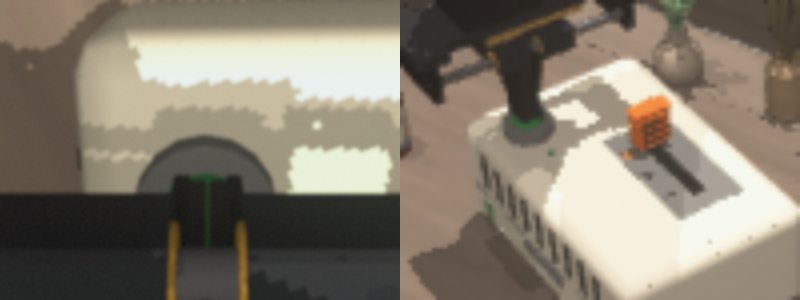

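The fingers sit centred on the key and clear of the collar. At z = 0.122 there was a hard stop (24 N), 6 mm below the key's rest height of 0.128, so the key is fully down. Releasing straight up.

{"name": "arm_command", "arguments": {"xyz": [[0,0,0.004],[0,0,0.01],[0,0,0.03],[0,0,0.06],[0,0.02,0.09],[0,0.06,0.11],[0,0.1,0.11],[0,0.1,0.11],[0,0.1,0.11],[0,0.1,0.11]], "rot": [[0,0,0],[0,0,0],[0,0,0],[0,0,0],[0,0,0],[0,0,0],[0,0,0],[0,0,0],[0,0,0],[0,0,0]]}}

```text
time: 9.77
ee_pos: [0.5289, 0.3261, 0.229]
eef_rot: [0.825, 0.566, -0.0, 0.0]
ft_force: [0.2, -0.6, 0.0]
width: 0.0006
grip_force: 0.0
```

```bash
python3 m.py 6; python3 - <<'E'
import cv2
a=cv2.imread("pics/top6.png")[150:270,150:310];b=cv2.imread("pics/side6.png")[120:260,150:340]
cv2.imwrite("pics/c6.png",cv2.hconcat([cv2.resize(a,(400,300)),cv2.resize(b,(400,300))]))
E
```

```text
9.7667 [0.5289 0.3261 0.229 ] [ 0.825  0.566 -0.     0.   ] [ 0.2 -0.6  0. ] 0.0005789257294376059
top air_dryer 0.84 [ 0.5397  0.1277 -0.0009]
top lever_grip 0.49 [ 0.4722 -0.566   0.0028]
top lever_grip 0.47 [0.5659 0.1244 0.1261]
top start_key_top 0.63 [0.5281 0.2238 0.127 ]
top start_key_top 0.45 [ 0.501  -0.4462 -0.0024]
top lever_rear_face 0.55 [0.5638 0.1219 0.1241]
side air_dryer 0.18 [ 0.4974 -0.439   0.0013]
side lever_grip 0.53 [0.5716 0.1326 0.1271]
side start_key_top 0.43 [0.5693 0.1323 0.1286]
side start_key_top 0.39 [0.5271 0.2241 0.1288]
side lever_rear_face 0.58 [0.5648 0.1256 0.1261]
side lever_rear_face 0.34 [ 0.517  -0.3109  0.0012]
```

View pics/c6.png

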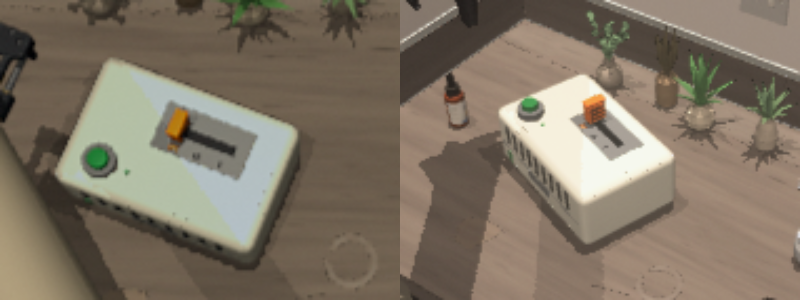

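The lever is at the far end of its slot, the key is back up, the dryer has not moved, and the arm is clear.

```bash
python3 -c "
from bench import r
print(r.close_job())"
```

```text
the job is handed in; nothing more can be done
None
```

The job is handed in: the lever went to full and stayed there, the start key was then pressed to its hard stop and came back up, and the dryer did not visibly move.

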